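# Seat the check cell in the water tester and take a reading

### The job

Take the clear check cell with the blue fin and set it in the seat of the water tester with its two clear faces looking at the two pods, so that the light passes through them; feel for the seat, ease the cell in and push it fully home, always gently. Let go of it, then press the green read button all the way down and let it come back. Leave the grey blank cell and the cup, bowl, bottle and jar where they are.

Things in the scene. Friction and masses are not known exactly. Their poses are not given: they have to be found in the camera images.
- cell: Check cell, loose, upright, any yaw: 24 mm square, 106 mm tall, about 0.1 kg. Origin: centre of underside. Clear faces +x and -x, white frosted faces +y and -y; half a turn makes no difference. Foot 22 mm square, 3 mm high; 24 mm body to z = 70 mm (top 6 mm is a blue collar); then a blue grip fin to z = 106 mm, 10 mm thick along y, 24 mm long along x.
- blank: A bystander: the blank cell, same shape and size as the check cell but all grey with a black fin. Origin: centre of its underside. The two cells may stand in each other's place.
- tester: Water tester, fixed: white box 160 mm (x) by 180 mm (y), 60 mm high. Origin: centre of underside. Two grey pods (44 x 24 mm, up to z = 94 mm) stand on it at y = +77 (lamp, orange window) and -77 mm (sensor, black window); the light path runs between them along y at x = 0. Pressing the cell or fingers on it with more than 40 N damages it.
- tester_mid (a point): Point of the tester at x = y = 0, z = 62 mm: middle of the sled's range, at the height of the sled's flat top; axes as the tester's. The aluminium sled, 56 mm (x) by 90 mm (y), stands up to 14 mm to either side of here along y; where is NOT reported. See the dark square hole in its middle from above, or slide the cell's foot lightly along y until it drops. Stiff: 12 N shifts it.
- tester_floor (a point): Point of the tester at x = y = 0, z = 20 mm: height of the seat's floor, where a fully home cell's underside is. The seat, in the sled's middle, is a square well 25.5 mm wide, 42 mm deep, sides parallel to the tester's, mouth chamfered 1.5 mm. Halfway down a rounded spring jaw (+x side, 4 N) grips the cell: pushing past takes up to 12 N; a cell just let go stays up on it.
- read_top (a point): Middle of the top face of the green round read button, 22 mm wide, on the tester's top at its front (-x) right (-y) corner. It goes straight down 6 mm against a spring (5 N when fully down) and comes back by itself.
- read (a joint): Travel of the read button: 0 m up, 0.006 m fully down.
- cup: Bystander: stainless cup, 72 mm wide and 75 mm high. Origin: centre of its underside.
- bowl: Bystander: white ceramic bowl, 124 mm wide and 50 mm high. Origin: centre of its underside.
- bottle: Bystander: mint green baby bottle, 56 mm wide and 150 mm high. Origin: centre of its underside.
- jar: Bystander: amber jar, 72 mm wide and 85 mm high. Origin: centre of its underside.
Mind the look-alikes: they are no part of the job. Leave any red or yellow look-alike of the tester alone.

How it is judged:
On the way, in this order (a step that is already met when the one before it is completed fails the run):
1. the check cell is fully home in the seat, clear faces towards the pods, and let go (z of cell in the frame of tester below 0.0225 m and x of cell in the frame of tester between -0.004 and 0.004 m and y of cell in the frame of tester between -0.018 and 0.018 m and angle between the x axis of cell and the y axis of tester, either way round below 0.12 rad and angle between cell's own z axis and vertical below 0.06 rad and contact force between the fingers and cell below 0.1 N), for 0.2 s.
2. the read button is pressed all the way down (value of joint read above 0.0048 m), for 0.05 s.
At the end, for the whole second after the job is handed in: The check cell rests upright (0.06 rad) in the seat, underside at most 2.5 mm above the well floor, within 4 mm of the light path and 18 mm along it from the tester's centre, clear faces within 0.12 rad of square to the light path (either way round), and the read button is back up (under 1.5 mm) (z of cell in the frame of tester below 0.0225 m and x of cell in the frame of tester between -0.004 and 0.004 m and y of cell in the frame of tester between -0.018 and 0.018 m and angle between the x axis of cell and the y axis of tester, either way round below 0.12 rad and angle between cell's own z axis and vertical below 0.06 rad and linear speed of cell below 0.02 m/s and value of joint read below 0.0015 m); the robot touches nothing.
It fails at once if the cell is pressed against the tester with more than 40 N (contact force between cell and tester above 40 N).
It fails at once if the gripper presses the tester or its button with more than 40 N (contact force between the fingers and tester above 40 N).
It fails at once if the check cell is tipped by more than 0.5 rad (angle between cell's own z axis and vertical above 0.5 rad).
It fails at once if the read button is pressed while the cell is not home (value of joint read above 0.0048 m and z of cell in the frame of tester above 0.0235 m).
It fails at once if a bystander is shifted by more than 20 mm (distance of any of blank, cup, bowl, bottle, jar from where it was at the start of the episode above 0.02 m).
It also fails if it takes over 61 s, if anything falls off the work surface, if the arm or the gripper's body presses on something with over 40 N, if the wrist force passes 120 N, or if a joint passes its speed limit or range.

### The arm

A 7-joint arm with a two-finger parallel gripper is mounted at the origin on the work surface. World frame = base frame: x ahead of the robot, y to its left, z up, the work surface at z = 0. Lengths are in m, angles in rad, forces in N, time in s.
With the tool pointing down it reaches from about 0.35 to 0.9 m from the base axis. Payload 8.1 kg.
Tool frame: the origin (TCP) lies on the centre line of the jaws, within the pads' length; the fingertips stand 19 mm ahead of it and the grasp point (between the pads) is the TCP (arm.tip_reach is the distance from the TCP to the fingertips, in m); z points along the fingers, y is the line along which they close (so a half turn about z gives the same grasp; the last joint's range is limited). The gripper opens to 92 mm and grips with 3 to 60 N. Pads are 19 mm wide; open, the fingers measure 130 mm over their backs; the gripper's body (75 mm by 190 mm) begins 47 mm behind the grasp point.
Start: joints at [1.162, 0.434, 0.025, 1.573, -0.012, 1.134, -0.075], TCP at [0.188, -0.596, 0.246] pointing down, gripper open.
Joint ranges: [-2.62, 2.62], [-0.44, 2.09], [-1.27, 1.32], [0.08, 2.57], [-1.32, 4.46], [0.12, 2], [-2.74, 2.74]. Speed limits (rad/s): [2.22, 2.22, 3.01, 3.01, 3.14, 3.14, 3.14].

### API

Orientations are given as a rotation vector (axis times angle).
In Python, from cell import arm gives the robot as it stands.
- The arm moves only by the tool arm_command, never from a script. Its argument "targets" is a list that holds one entry, the list of rows, each a list of 6 numbers: the shift along the tool's x, y, z in m, then the turn, a rotation vector about the tool's x, y, z in rad. A call has 1 to 10 rows; each row shifts and turns the commanded pose from where the row before left it, along the tool's axes as they then stand; what a row does not reach is not made up. A row lasts 1/8 s, in which the tool goes at most 62.5 mm and 10.7 degrees, less where a joint would pass 70% of its speed; a pose out of reach is approached as far as the arm can. A call with a gripper value outside its range is refused whole. "jaw" is the finger opening in m, from 0 to 0.0918, set as the call begins (left out, the last holds). The fingers move at their own pace and stop on an object; "newtons" is the grip in N (left out, the last holds). Time passes only in rows, so rows that do not move let the fingers close. It gives the time, the measured TCP pose, the force, the opening and the grip force at its end, in the units of the state.
- arm.observe(): the state, without advancing time (a new reading comes with each control period).
- arm.get_image(name): name is "scene" or "top" or "wrist"; returns a dict with "pixels" (384x512x3 uint8, red, green, blue), "z_map" (384x512 float32, m along the optical axis (not along the pixel's ray), 0 where there is no reading), "fx", "fy", "cx", "cy" (pixels), "xyz" and "rotation" of the camera in the world; the wrist camera has in their place "T_tool_cam" (4x4, takes a point from camera to tool coordinates, whose origin is the TCP and whose axes are the flange's). Camera axes: x right, y down, z forward; pixel columns grow to the right and rows downward; lengths in m; the calibration is good to about 2 mm. A picture is of the moment at which its call begins: read the wrist's pose just before it.
- arm.sign_off(): hands the job in; it is judged then, once.
The state is a dict: "clock": time; "joints": joint angles; "dq": joint speeds; "joint_efforts": joint torques, N m; "position": TCP position; "ee_rot": TCP orientation; "force": force on the tool from outside, world axes, zero at the start; "ft_torque": the same for the moment, N m; "width": opening from 0.0 (shut) to 1.0 (fully open); "gripper_force": force on a finger pad.
Only numpy, scipy, OpenCV 4.12 (cv2) and the standard library are available. Lean on these libraries where they do the work, as an engineer would, in place of code of your own. Each camera call takes 0.05 s, during which the arm holds its last target. There are 200 camera calls.

## Working session

There is one attempt and no reset: what is moved stays moved. The work goes in short steps, Python scripts to look and compute and a tool call to move; the robot and the scene stay as the last step left them, time stands still between calls to the robot, and variables do not carry over. Pictures are saved under pics/ and viewed, at most 10 in all, crops included, and the job is handed in when it is done.

Besides the shell and the picture viewer there is one more tool, called as name([rows], argument=value, ...), one row to a line, values as JSON. arm_command: Moves the arm, as the interface text tells. Its arguments: {"type":"object","properties":{"targets":{"type":"array","items":{"type":"array","items":{"type":"array","items":{"type":"number"}}}},"jaw":{"type":"number"},"newtons":{"type":"number"}},"required":["targets"]}

```bash
mkdir -p pics; ls
cat > h.py <<'E'
import numpy as np,cv2
from scipy.spatial.transform import Rotation as R
from cell import arm
def grab(n):
    s=arm.observe(); im=arm.get_image(n)
    if n=='wrist':
        T=np.eye(4);T[:3,:3]=R.from_rotvec(s['ee_rot']).as_matrix();T[:3,3]=s['position'];T=T@np.array(im['T_tool_cam'])
    else:
        T=np.eye(4);r=np.array(im['rotation']);T[:3,:3]=r if r.shape==(3,3) else R.from_rotvec(r).as_matrix();T[:3,3]=im['xyz']
    z=im['z_map'];v,u=np.mgrid[:z.shape[0],:z.shape[1]]
    P=np.stack([(u-im['cx'])/im['fx']*z,(v-im['cy'])/im['fy']*z,z],-1)@T[:3,:3].T+T[:3,3]
    P[z==0]=np.nan
    return im,P,T
def save(f,px): cv2.imwrite('pics/'+f,np.ascontiguousarray(px[...,::-1]))
E
python3 - <<'E'
from h import *
o={}
for n in('top','scene'):
    im,P,T=grab(n);o[n]=P;o[n+'i']=im['pixels'];print(n,im['fx'],T.round(3).tolist());save(n+'.png',im['pixels'])
np.savez('a.npz',**o)
print(arm.observe())
E
```

```text
pics
top 438.86011313690267 [[0.015, -0.996, 0.093, 0.363], [-1.0, -0.014, 0.015, -0.042], [-0.013, -0.093, -0.996, 1.406], [0.0, 0.0, 0.0, 1.0]]
scene 480.09321535156647 [[0.763, 0.528, -0.372, 0.994], [0.646, -0.608, 0.463, -0.642], [0.018, -0.594, -0.805, 1.119], [0.0, 0.0, 0.0, 1.0]]
{'clock': 0.1, 'joints': array([ 1.16240404,  0.43517646,  0.02501486,  1.57399266, -0.01157605,
        1.13401799, -0.07512561]), 'dq': array([ 0.00105253, -0.00246813,  0.00082424, -0.00241396, -0.00010335,
       -0.0005181 , -0.00046178]), 'joint_efforts': array([ 1.44441856e-03, -6.69131899e+01,  9.86932889e-01, -3.15148652e+01,
       -6.06999896e-02,  3.73707328e-02,  5.00941667e-06]), 'position': array([ 0.1879475 , -0.59561889,  0.24501474]), 'ee_rot': array([-3.10359152e+00, -4.78065722e-01,  6.09648358e-04]), 'force': array([ 0.43820574, -0.12657185, -0.40664512]), 'ft_torque': array([-0.02672861,  0.05501959, -0.02979363]), 'gripper_force': 0.0, 'width': 0.999406231669575}
```

View pics/top.png

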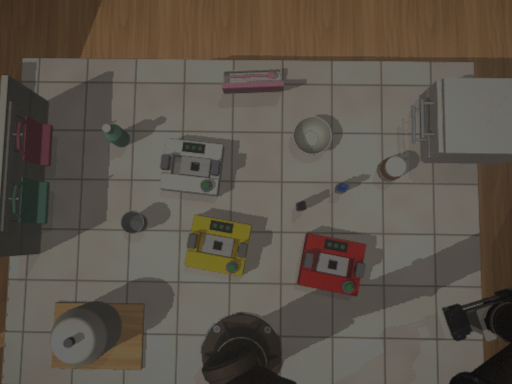

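View pics/scene.png

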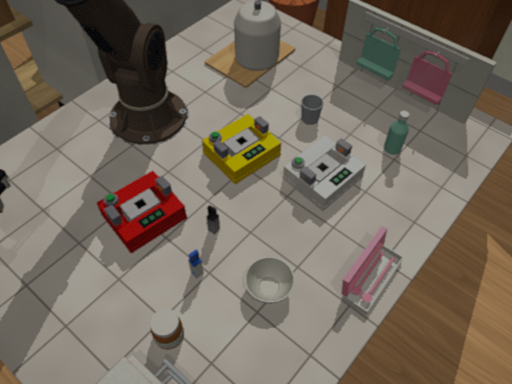

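Top view: the check cell with the blue fin is at (342,188). The possible mix-up is the black-finned blank at (301,206). The white tester is at (192,167), and its look-alikes are yellow (218,245) and red (332,263). I'm choosing the blue-finned cell and the white tester, and will check the cell in one close crop with positions.

Run:
```python
from h import *
a=np.load('a.npz')
for n in('top','scene'):
    px=a[n+'i'].astype(int);P=a[n];r,g,b=[px[...,i] for i in range(3)]
    m=(b>1.6*r)&(b>1.4*g)&(b>60)&(P[...,2]>.04)&(P[...,2]<.14)
    v,u=np.nonzero(m);Q=P[m];print(n,'blue',len(Q),u.mean(),v.mean(),np.nanmedian(Q,0).round(3),np.nanmax(Q,0).round(3),np.nanmin(Q,0).round(3))
P=a['top'];px=a['topi']
for nm,(u,v) in dict(blank=(301,206),tester=(195,168),orangepod=(166,162),pod2=(214,168),btn=(206,185)).items(): print(nm,P[v,u].round(3),px[v,u])
# white tester box top
m=(P[...,2]>.052)&(P[...,2]<.066)
m[:, :150]=0;m[:,232:]=0;m[:130]=0;m[200:]=0
Q=P[m][:,:2].astype(np.float32);print(len(Q),cv2.minAreaRect(Q))
s=a['scenei'][225:285,170:230];t=a['topi'][170:220,285:360]
save('crop.png',np.hstack([cv2.resize(s,(390,390),interpolation=2),cv2.resize(t,(400,390),interpolation=2)]))
```

```text
top blue 47 342.468085106383 186.91489361702128 [ 0.516 -0.297  0.097] [ 0.528 -0.289  0.112] [ 0.507 -0.309  0.064]
scene blue 122 194.08196721311475 258.1885245901639 [ 0.524 -0.304  0.085] [ 0.533 -0.291  0.11 ] [ 0.515 -0.315  0.062]
blank [ 0.457 -0.173  0.088] [41 40 36]
tester [0.579 0.158 0.023] [36 35 33]
orangepod [0.585 0.237 0.092] [70 68 69]
pod2 [0.569 0.091 0.091] [70 68 69]
btn [0.518 0.115 0.081] [41 81 48]
2251 ((0.5808175206184387, 0.16454149782657623), (0.18149498105049133, 0.1604337841272354), 84.05657196044922)
```

View pics/crop.png

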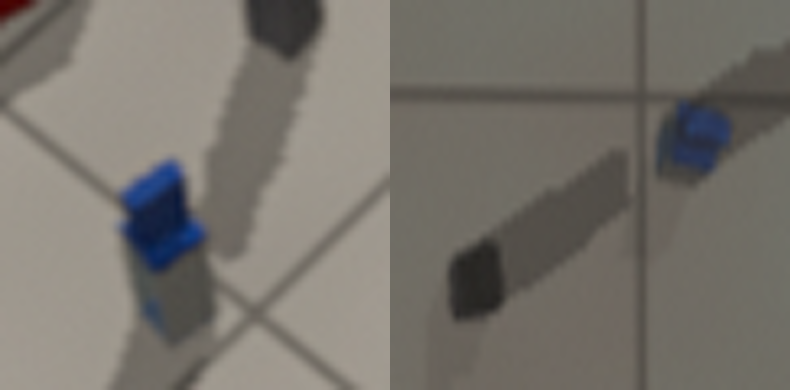

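The crop shows the blue-finned clear cell (left half at (165,260), right half at (700,135)), so the choice is confirmed. The blank is the black-finned one. Next I'll go over the cell for a wrist look.

```bash
cat >> h.py <<'E'
def plan(goal,yaw=None):
    """tool-frame shift and turn to reach goal (world) with tool pointing down and tool x at world yaw"""
    s=arm.observe();M=R.from_rotvec(s['ee_rot']);d=M.inv().apply(np.array(goal)-s['position'])
    x=M.as_matrix()[:,0];y0=np.arctan2(x[1],x[0])
    print('pos',s['position'].round(4),'yaw',y0.round(4),'z',M.as_matrix()[:,2].round(4),'F',s['force'].round(2),'w',round(s['width']*.0918,4),'t',s['clock'])
    if yaw is not None:
        k=np.round((y0-yaw)/np.pi);yaw=yaw+k*np.pi
        G=R.from_matrix(np.c_[[np.cos(yaw),np.sin(yaw),0],[np.sin(yaw),-np.cos(yaw),0],[0,0,-1]])
        print('turn',(M.inv()*G).as_rotvec().round(4), 'q7',s['joints'][6].round(3))
    print('shift',d.round(4))
E
python3 - <<'E'
from h import *
im,P,T=grab('wrist');print(np.array(im['T_tool_cam']).round(4).tolist(),im['fx'])
plan([.52,-.30,.26])
E
```

```text
[[-0.0001, -0.9633, -0.2684, 0.0736], [1.0, -0.0002, 0.0002, -0.0003], [-0.0002, -0.2684, 0.9633, -0.1391], [0.0, 0.0, 0.0, 1.0]] 276.31172771565286
pos [ 0.188  -0.5957  0.2451] yaw 0.3056 z [-5.0e-04  1.1e-03 -1.0e+00] F [0.43 0.78 0.03] w 0.0914 t 0.15
shift [ 0.4056 -0.1821 -0.0147]
```

arm_command([
  [[0.045, -0.0202, -0.0016, 0, 0, 0], [0.045, -0.0202, -0.0016, 0, 0, 0], [0.045, -0.0202, -0.0016, 0, 0, 0], [0.045, -0.0202, -0.0016, 0, 0, 0], [0.045, -0.0202, -0.0016, 0, 0, 0], [0.045, -0.0202, -0.0016, 0, 0, 0], [0.045, -0.0202, -0.0016, 0, 0, 0], [0.045, -0.0202, -0.0016, 0, 0, 0], [0.045, -0.0202, -0.0016, 0, 0, 0], [0, 0, 0, 0, 0, 0]],
])

```text
clock: 1.4
position: [0.5228, -0.2962, 0.2598]
ee_rot: [-3.101, -0.489, -0.002]
force: [0.2, -0.7, 1.2]
width: 0.996
gripper_force: 0.0
```

Run:
```python
from h import *
im,P,T=grab('wrist');save('w1.png',im['pixels']);np.savez('w1.npz',P=P,px=im['pixels'],T=T)
plan([.52,-.30,.26],0)
px=im['pixels'].astype(int);r,g,b=[px[...,i] for i in range(3)]
m=(b>1.5*r)&(b>1.3*g)&(b>50)
for lo,hi in((.098,.115),(.066,.08)):
    k=m&(P[...,2]>lo)&(P[...,2]<hi);v,u=np.nonzero(k);Q=P[k];print(len(Q),u.mean(),v.mean(),np.median(Q,0).round(4))
    rc=cv2.minAreaRect(Q[:,:2].astype(np.float32));print(rc)
```

```text
pos [ 0.5208 -0.2988  0.2597] yaw 0.3097 z [-3.e-04  8.e-04 -1.e+00] F [-0.24 -0.73 -0.14] w 0.0917 t 1.45
turn [-9.000e-04  2.000e-04  3.097e-01] q7 -0.874
shift [-0.0011  0.0009 -0.0003]
189 257.85185185185185 195.8042328042328 [ 0.5207 -0.3003  0.106 ]
((0.5206310749053955, -0.3008449375629425), (0.02392919547855854, 0.009637213312089443), 79.80537414550781)
140 259.67857142857144 183.56428571428572 [ 0.5276 -0.3008  0.0703]
((0.520825207233429, -0.30094608664512634), (0.02366708032786846, 0.023039408028125763), 82.06988525390625)
```

View pics/w1.png

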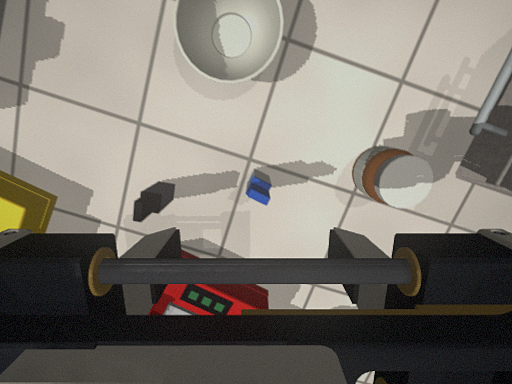

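The blue fin is at (258,190), long edge roughly horizontal in the image. The blank is at (155,200), the bowl at (230,35) and the jar at (390,180). Next I'll check the fin's long axis with PCA and plan the pre-grasp.

Run:
```python
from h import *
d=np.load('w1.npz');P=d['P'];px=d['px'].astype(int);r,g,b=[px[...,i] for i in range(3)]
k=(b>1.5*r)&(b>1.3*g)&(b>50)&(P[...,2]>.098)&(P[...,2]<.115)
Q=P[k][:,:2];w,V=np.linalg.eigh(np.cov(Q.T));print(w**.5,np.degrees(np.arctan2(V[1,1],V[0,1])))
plan([.5207,-.3008,.26],np.radians(80))
plan([.5207,-.3008,.16],np.radians(80))
```

```text
[0.00276073 0.00707422] 79.94502097360247
pos [ 0.5208 -0.2988  0.2597] yaw 0.3097 z [-3.e-04  8.e-04 -1.e+00] F [-0.24 -0.73 -0.14] w 0.0917 t 1.45
turn [-8.0000e-04 -4.0000e-04 -1.0866e+00] q7 -0.874
shift [-0.0007  0.0019 -0.0003]
pos [ 0.5208 -0.2988  0.2597] yaw 0.3097 z [-3.e-04  8.e-04 -1.e+00] F [-0.24 -0.73 -0.14] w 0.0917 t 1.45
turn [-8.0000e-04 -4.0000e-04 -1.0866e+00] q7 -0.874
shift [-0.0007  0.002   0.0997]
```

arm_command([
  [[0, 0, 0.012, 0, 0, -0.155], [0, 0, 0.012, 0, 0, -0.155], [0, 0, 0.012, 0, 0, -0.155], [0, 0, 0.012, 0, 0, -0.155], [0, 0, 0.012, 0, 0, -0.155], [0, 0, 0.01, 0, 0, -0.155], [0, 0, 0.01, 0, 0, -0.156], [0, 0, 0, 0, 0, 0], [0, 0, 0, 0, 0, 0]],
], jaw=0.05, newtons=20)

```text
clock: 2.58
position: [0.5192, -0.3016, 0.1804]
ee_rot: [2.416, 2.008, -0.0]
force: [0.8, -0.4, 0.5]
width: 0.544
gripper_force: 0.0
```

Run:
```python
from h import *
im,P,T=grab('wrist')
px=im['pixels'].astype(int);r,g,b=[px[...,i] for i in range(3)]
m=(b>1.5*r)&(b>1.3*g)&(b>50)
for lo,hi in((.098,.115),(.066,.08)):
    k=m&(P[...,2]>lo)&(P[...,2]<hi);Q=P[k];print(len(Q))
    if len(Q)>9: rc=cv2.minAreaRect(Q[:,:2].astype(np.float32));print(rc,np.median(Q[:,2]))
plan([.5207,-.3008,.095],np.radians(80))
```

```text
355
((0.5202757120132446, -0.3001095950603485), (0.023479808121919632, 0.009944646619260311), 79.11725616455078) 0.1059419503096232
367
((0.5202478170394897, -0.3001876771450043), (0.024427015334367752, 0.022824907675385475), 80.32711029052734) 0.07017260485126398
pos [ 0.5195 -0.3014  0.1806] yaw 1.388 z [ 4.e-04 -6.e-04 -1.e+00] F [0.5  0.35 0.12] w 0.0498 t 2.625
turn [ 0.0005  0.0005 -0.0083] q7 0.081
shift [0.0009 0.0011 0.0856]
```

arm_command([
  [[0.0014, 0.0005, 0.016, 0, 0, -0.005], [0, 0, 0.018, 0, 0, 0], [0, 0, 0.018, 0, 0, 0], [0, 0, 0.018, 0, 0, 0], [0, 0, 0.018, 0, 0, 0], [0, 0, 0, 0, 0, 0]],
])

```text
clock: 3.38
position: [0.5194, -0.2991, 0.0903]
ee_rot: [-2.404, -2.018, 0.002]
force: [-0.4, -1.3, 0.2]
width: 0.546
gripper_force: 0.0
```

arm_command([
  [[0, 0, 0, 0, 0, 0], [0, 0, 0, 0, 0, 0], [0, 0, 0, 0, 0, 0], [0, 0, 0, 0, 0, 0], [0, 0, 0, 0, 0, 0]],
], jaw=0.0, newtons=25)

```text
clock: 4.0
position: [0.5205, -0.2996, 0.0923]
ee_rot: [2.406, 2.02, 0.0]
force: [-0.1, -0.3, 1.6]
width: 0.108
gripper_force: 25.0
```

arm_command([
  [[0, 0, -0.01, 0, 0, 0], [0, 0, -0.03, 0, 0, 0], [0, 0, -0.04, 0, 0, 0], [0, 0, -0.04, 0, 0, 0], [0, 0, -0.03, 0, 0, 0], [0, 0, 0, 0, 0, 0]],
])

```text
clock: 4.75
position: [0.5217, -0.2998, 0.2452]
ee_rot: [2.403, 2.017, 0.003]
force: [-0.2, 0.2, -1.4]
width: 0.107
gripper_force: 25.0
```

Run:
```python
from h import *
im,P,T=grab('wrist');save('w2.png',im['pixels'])
plan([.5775,.164,.25],np.radians(84))
```

```text
pos [ 0.5207 -0.2996  0.2433] yaw 1.3967 z [ 0.0018 -0.0011 -1.    ] F [ 0.28 -0.19 -2.82] w 0.01 t 4.8
turn [ 0.002   0.0009 -0.0693] q7 0.11
shift [ 0.4664 -0.0244 -0.0071]
```

View pics/w2.png

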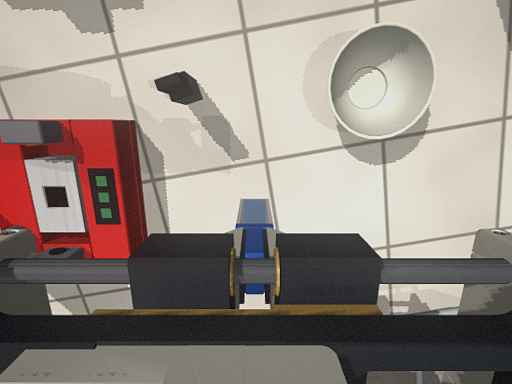

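The cell is held at (255,245) in the jaws. Next I'll carry it most of the way and look at the tester with the wrist camera.

arm_command([
  [[0.025, -0.002, -0.001, 0, 0, -0.01], [0.05, -0.003, -0.001, 0, 0, -0.01], [0.05, -0.003, -0.001, 0, 0, -0.01], [0.05, -0.003, -0.001, 0, 0, -0.01], [0.05, -0.003, -0.001, 0, 0, -0.01], [0.05, -0.003, -0.001, 0, 0, -0.01], [0.05, -0.003, -0.001, 0, 0, -0.01], [0.035, -0.002, 0, 0, 0, 0], [0, 0, 0, 0, 0, 0], [0, 0, 0, 0, 0, 0]],
])

```text
clock: 6.05
position: [0.5473, 0.0601, 0.2482]
ee_rot: [-2.333, -2.103, 0.003]
force: [0.3, 0.0, -0.6]
width: 0.108
gripper_force: 25.0
```

Run:
```python
from h import *
im,P,T=grab('wrist');save('w3.png',im['pixels']);np.savez('w3.npz',P=P,px=im['pixels'],T=T)
plan([.5775,.164,.25],np.radians(84))
z=P[...,2]
def rect(n,lo,hi,near=None):
    m=(z>lo)&(z<hi)&(P[...,0]>.45)&(P[...,0]<.7)&(P[...,1]>.03)&(P[...,1]<.3)
    c,l,st,ce=cv2.connectedComponentsWithStats(m.astype(np.uint8))
    for i in range(1,c):
        if st[i,4]>150:
            Q=P[l==i][:,:2].astype(np.float32);print(n,st[i,4],ce[i].round(1),[np.round(q,4) for q in cv2.minAreaRect(Q)],np.median(z[l==i]).round(4))
rect('top',.056,.066);rect('pods',.088,.099);rect('btn',.067,.087);rect('well',.01,.045)
```

```text
pos [0.5475 0.0593 0.2483] yaw 1.4662 z [-1.5e-03 -8.0e-04 -1.0e+00] F [ 0.83  0.26 -2.6 ] w 0.0098 t 6.1
turn [-0.0014  0.0009  0.0001] q7 -0.494
shift [ 0.1072  0.0189 -0.0018]
top 19232 [277.1  82. ] [array([0.5819, 0.1636]), array([0.1766, 0.1601]), np.float64(84.1252)] 0.0604
pods 597 [278.7   5.9] [array([0.5893, 0.2338]), array([0.009 , 0.0428]), np.float64(83.7144)] 0.0935
pods 891 [275.9 162.5] [array([0.5748, 0.0892]), array([0.0227, 0.0432]), np.float64(84.1479)] 0.0939
btn 350 [276.9  16.8] [array([0.5885, 0.2293]), array([0.0039, 0.0421]), np.float64(84.2944)] 0.0789
btn 892 [225.  140.5] [array([0.5209, 0.1164]), array([0.0364, 0.0362]), np.float64(83.9827)] 0.0725
well 1646 [273.   57.9] [array([0.5823, 0.1658]), array([0.1251, 0.0604]), np.float64(84.1476)] 0.0167
well 415 [273.8 101.1] [array([0.5817, 0.1545]), array([0.0227, 0.0232]), np.float64(84.0083)] 0.0212
```

View pics/w3.png

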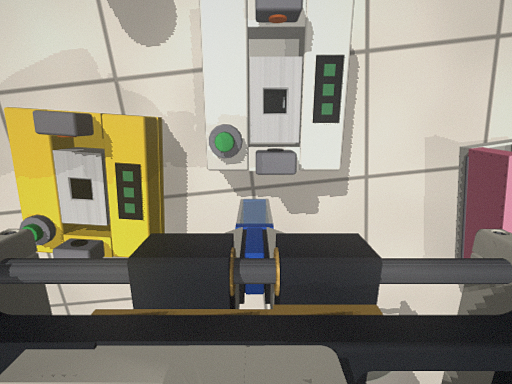

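Wrist view: the white tester's hole is at (274,101), the button at (225,141), the pods at (277,8) and (276,160), and the held cell at (255,225). I'll measure the hole mouth and the held cell in the same camera.

```bash
cat > hole.py <<'E'
from h import *
def hole(P,T,fx=276.31172771565286,cx=None,cy=None,near=(274,101),zp=.062):
    z=P[...,2];m=((z<.057)).astype(np.uint8)
    return m
E
python3 - <<'E'
from h import *
im,P,T=grab('wrist');z=P[...,2];s=arm.observe();M=R.from_rotvec(s['ee_rot'])
m=(z<.058).astype(np.uint8);m[:80]=0;m[125:]=0;m[:,255:]=m[:,255:];m[:,:255]=0;m[:,295:]=0
v,u=np.nonzero(m);print(u.min(),u.max(),v.min(),v.max(),len(u))
def onplane(u,v,zp):
    d=np.stack([(u-im['cx'])/im['fx'],(v-im['cy'])/im['fy'],np.ones(len(u))],-1)@T[:3,:3].T
    return T[:3,3]+d*((zp-T[2,3])/d[:,2])[:,None]
H=onplane(u,v,.062);rc=cv2.minAreaRect(H[:,:2].astype(np.float32));print('hole',rc,H.mean(0))
# held cell, in tool frame
C=M.inv().apply((P-s['position']).reshape(-1,3)).reshape(P.shape)
k=(np.abs(C[...,1])<.03)&(C[...,0]<.06)&(C[...,0]>-.03)
px=im['pixels'].astype(int);b=(px[...,2]>1.4*px[...,0])&(px[...,2]>1.2*px[...,1])&k
for v in range(200,300,6):
    w=np.nonzero(b[v])[0]
    if len(w): print(v,w[0],w[-1],C[v,w[0]].round(4),C[v,w[len(w)//2]].round(4),C[v,w[-1]].round(4))
plan([.5775,.164,.25],np.radians(84.1))
E
```

```text
264 288 89 111 491
hole ((0.5824044346809387, 0.15321317315101624), (0.023046869784593582, 0.026484675705432892), 83.99506378173828) [0.58068021 0.15360995 0.062     ]
200 244 265 [ 0.011  -0.0078  0.0842] [0.0111 0.0015 0.0836] [0.0109 0.0099 0.0845]
206 244 264 [ 0.011  -0.0071  0.0669] [0.0108 0.0022 0.0675] [0.0112 0.0084 0.0662]
212 244 264 [ 0.0106 -0.0066  0.053 ] [0.0113 0.0014 0.0511] [0.0108 0.0079 0.0526]
218 244 259 [ 0.0108 -0.0061  0.0393] [0.0109 0.0014 0.0389] [0.0109 0.0041 0.039 ]
224 236 272 [ 0.0113 -0.0108  0.0265] [0.0118 0.0013 0.025 ] [0.0112 0.0122 0.0268]
230 247 262 [ 0.011  -0.0035  0.017 ] [0.0112 0.0013 0.0165] [0.0106 0.0056 0.0181]
236 246 262 [ 0.0106 -0.0039  0.0088] [0.011  0.0007 0.0077] [0.0107 0.0053 0.0085]
242 245 263 [ 0.0107 -0.0042  0.0001] [ 0.011   0.0007 -0.0005] [ 0.0114  0.0056 -0.0014]
248 245 263 [ 0.0108 -0.0039 -0.0074] [ 0.0109  0.0007 -0.0078] [ 0.011   0.0054 -0.0079]
254 229 279 [ 0.0373 -0.0064 -0.0669] [ 0.0102  0.0007 -0.0132] [ 0.0364  0.0081 -0.0653]
260 280 280 [ 0.0361  0.0081 -0.0684] [ 0.0361  0.0081 -0.0684] [ 0.0361  0.0081 -0.0684]
266 280 280 [ 0.0341  0.0082 -0.0681] [ 0.0341  0.0082 -0.0681] [ 0.0341  0.0082 -0.0681]
272 280 280 [ 0.0324  0.0082 -0.0684] [ 0.0324  0.0082 -0.0684] [ 0.0324  0.0082 -0.0684]
278 280 280 [ 0.0309  0.0082 -0.0692] [ 0.0309  0.0082 -0.0692] [ 0.0309  0.0082 -0.0692]
284 245 280 [-0.0066 -0.0039 -0.0135] [-0.0067  0.0013 -0.0133] [ 0.0296  0.0081 -0.0701]
290 245 280 [-0.0103 -0.0039 -0.0131] [-0.0096  0.0013 -0.0142] [ 0.0281  0.0081 -0.0708]
296 279 279 [ 0.0243  0.0081 -0.0682] [ 0.0243  0.0081 -0.0682] [ 0.0243  0.0081 -0.0682]
pos [0.5478 0.0589 0.2485] yaw 1.4653 z [-1.1e-03 -7.0e-04 -1.0e+00] F [ 0.76  0.62 -0.7 ] w 0.0098 t 6.15
turn [-0.0011  0.0009 -0.0025] q7 -0.494
shift [ 0.1076  0.0185 -0.0016]
```

arm_command([
  [[0.01, 0.012, 0, 0, 0, -0.003], [0.008, 0.0125, 0, 0, 0, 0], [0, 0, 0, 0, 0, 0], [0, 0, 0, 0, 0, 0]],
])

```text
clock: 6.65
position: [0.5743, 0.0755, 0.2488]
ee_rot: [-2.33, -2.106, 0.001]
force: [0.1, 0.2, -1.6]
width: 0.105
gripper_force: 25.0
```

Run:
```python
from h import *
im,P,T=grab('wrist');z=P[...,2];print('cam',T[:3,3])
save('w4.png',cv2.resize(im['pixels'][60:180,180:330],(750,600),interpolation=0))
def onplane(u,v,zp):
    d=np.stack([(u-im['cx'])/im['fx'],(v-im['cy'])/im['fy'],np.ones(len(u))],-1)@T[:3,:3].T
    return T[:3,3]+d*((zp-T[2,3])/d[:,2])[:,None]
box=(P[...,0]>.55)&(P[...,0]<.61)&(P[...,1]>.12)&(P[...,1]<.19)
g=im['pixels'].max(-1)
for nm,m in(('z<.058',(z<.058)),('z<.03',z<.03),('dark60',g<60)):
    c,l,st,ce=cv2.connectedComponentsWithStats((m&box).astype(np.uint8));i=1+st[1:,4].argmax()
    v,u=np.nonzero(l==i);H=onplane(u,v,.062 if nm!='z<.03' else .02);rc=cv2.minAreaRect(H[:,:2].astype(np.float32))
    print(nm,st[i],[np.round(q,4) for q in rc],H.mean(0).round(4))
m=(z>.056)&(z<.066)&(P[...,0]>.45)&(P[...,0]<.7)&(P[...,1]>.03)&(P[...,1]<.3)
print([np.round(q,4) for q in cv2.minAreaRect(P[m][:,:2].astype(np.float32))])
plan([.5811,.1535,.25],np.radians(84.1))
```

```text
cam [0.5829092  0.14807211 0.38789495]
z<.058 [242 107  21  22 459] [array([0.5807, 0.1537]), array([0.0228, 0.0228]), np.float64(84.2048)] [0.5808 0.1538 0.062 ]
z<.03 [243 108  20  21 397] [array([0.581 , 0.1538]), array([0.0245, 0.0245]), np.float64(84.2047)] [0.5804 0.1539 0.02  ]
dark60 [242 107  21  23 204] [array([0.5807, 0.1532]), array([0.0239, 0.0229]), np.float64(84.2048)] [0.5817 0.1517 0.062 ]
[array([0.5821, 0.1657]), array([0.1795, 0.1602]), np.float64(84.2391)]
pos [0.5742 0.0753 0.2489] yaw 1.4697 z [-5.e-04 -2.e-04 -1.e+00] F [-0.39 -0.31 -1.06] w 0.0101 t 6.7
turn [-0.0005  0.0002  0.0019] q7 -0.518
shift [ 0.0785 -0.001  -0.0011]
```

View pics/w4.png

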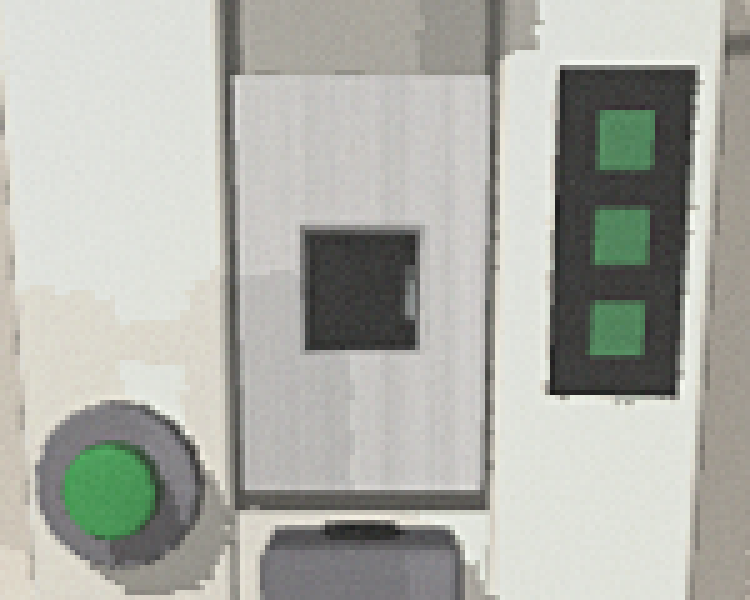

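The close view shows the hole at (361,291) in the crop, with the spring jaw on its +x wall at (410,293). The button is at (110,490).

arm_command([
  [[0.025, -0.001, 0, 0, 0, 0.001], [0.03, -0.001, 0, 0, 0, 0], [0.0247, 0, 0, 0, 0, 0], [0, 0, 0.02, 0, 0, 0], [0, 0, 0.03, 0, 0, 0], [0, 0, 0.025, 0, 0, 0], [0, 0, 0.008, 0, 0, 0], [0, 0, 0, 0, 0, 0], [0, 0, 0, 0, 0, 0], [0, 0, 0, 0, 0, 0]],
])

```text
clock: 7.95
position: [0.581, 0.1551, 0.1671]
ee_rot: [2.331, 2.105, 0.002]
force: [-0.1, -0.1, -0.8]
width: 0.106
gripper_force: 25.0
```

Run:
```python
from h import *
im,P,T=grab('wrist')
save('w5.png',im['pixels'])
plan([.5802,.1548,.165],np.radians(84.2))
```

```text
pos [0.5809 0.1551 0.1669] yaw 1.4686 z [ 1.3e-03  3.0e-04 -1.0e+00] F [-0.31  0.36 -1.52] w 0.0097 t 8.0
turn [ 0.0012 -0.0004 -0.0009] q7 -0.703
shift [-0.0004 -0.0006  0.0019]
```

View pics/w5.png

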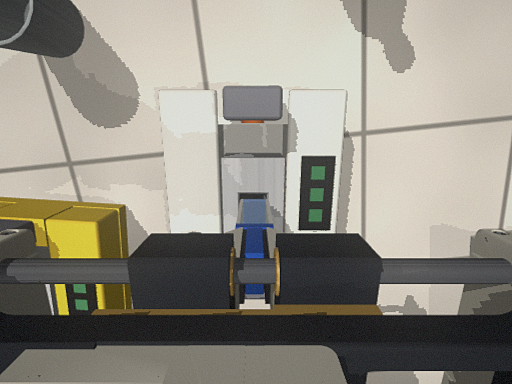

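The cell's foot (255,205) is lined up over the hole (253,195). I'll descend slowly and check the force.

arm_command([
  [[-0.0004, -0.0006, 0.003, 0.001, 0, 0], [0, 0, 0.004, 0, 0, 0], [0, 0, 0.002, 0, 0, 0], [0, 0, 0.0015, 0, 0, 0], [0, 0, 0.0015, 0, 0, 0], [0, 0, 0.0015, 0, 0, 0], [0, 0, 0.0015, 0, 0, 0], [0, 0, 0, 0, 0, 0]],
])

```text
clock: 9.0
position: [0.5798, 0.1546, 0.151]
ee_rot: [-2.331, -2.105, 0.001]
force: [0.2, 0.5, -1.7]
width: 0.107
gripper_force: 25.0
```

arm_command([
  [[0, 0, 0.0015, 0, 0, 0], [0, 0, 0.0015, 0, 0, 0], [0, 0, 0.0015, 0, 0, 0], [0, 0, 0.0015, 0, 0, 0]],
])

```text
clock: 9.5
position: [0.5798, 0.1546, 0.145]
ee_rot: [-2.331, -2.105, 0.001]
force: [-0.4, 0.1, -1.1]
width: 0.108
gripper_force: 25.0
```

Inside the well without touching the sides. I'll keep going towards the spring jaw.

arm_command([
  [[0, 0, 0.002, 0, 0, 0], [0, 0, 0.002, 0, 0, 0], [0, 0, 0.002, 0, 0, 0], [0, 0, 0.002, 0, 0, 0], [0, 0, 0.001, 0, 0, 0]],
])

```text
clock: 10.12
position: [0.5795, 0.1546, 0.1359]
ee_rot: [-2.331, -2.105, 0.002]
force: [-1.3, 0.0, 0.7]
width: 0.106
gripper_force: 25.0
```

arm_command([
  [[0, 0, 0.0015, 0, 0, 0], [0, 0, 0.0015, 0, 0, 0], [0, 0, 0.0015, 0, 0, 0]],
])

```text
clock: 10.5
position: [0.5794, 0.1548, 0.1315]
ee_rot: [-2.331, -2.105, 0.002]
force: [-3.9, 0.8, 1.4]
width: 0.108
gripper_force: 25.0
```

arm_command([
  [[0, 0, 0.0015, 0, 0, 0], [0, 0, 0.0015, 0, 0, 0], [0, 0, 0.0015, 0, 0, 0], [0, 0, 0.0015, 0, 0, 0]],
])

```text
clock: 11.0
position: [0.5797, 0.1546, 0.1254]
ee_rot: [-2.331, -2.105, 0.001]
force: [-4.1, 0.4, 2.1]
width: 0.107
gripper_force: 25.0
```

arm_command([
  [[0, 0, 0.0015, 0, 0, 0], [0, 0, 0.0015, 0, 0, 0], [0, 0, 0.0015, 0, 0, 0], [0, 0, 0.0015, 0, 0, 0]],
])

```text
clock: 11.5
position: [0.5798, 0.1546, 0.1195]
ee_rot: [-2.331, -2.105, 0.001]
force: [-3.9, -0.8, 2.1]
width: 0.108
gripper_force: 25.0
```

arm_command([
  [[0, 0, 0.0015, 0, 0, 0], [0, 0, 0.0015, 0, 0, 0], [0, 0, 0.0015, 0, 0, 0]],
])

```text
clock: 11.88
position: [0.5798, 0.1546, 0.115]
ee_rot: [-2.331, -2.105, 0.001]
force: [-4.7, -0.5, 1.2]
width: 0.105
gripper_force: 25.0
```

arm_command([
  [[0, 0, 0.001, 0, 0, 0], [0, 0, 0.001, 0, 0, 0], [0, 0, 0, 0, 0, 0]],
])

```text
clock: 12.25
position: [0.5797, 0.1546, 0.1129]
ee_rot: [-2.331, -2.105, 0.001]
force: [-4.6, 0.5, 0.0]
width: 0.113
gripper_force: 25.0
```

arm_command([
  [[0, 0, 0.0005, 0, 0, 0], [0, 0, 0.0005, 0, 0, 0], [0, 0, 0, 0, 0, 0]],
])

```text
clock: 12.62
position: [0.5798, 0.1547, 0.1123]
ee_rot: [-2.331, -2.105, 0.001]
force: [-4.3, 1.0, 3.2]
width: 0.11
gripper_force: 25.0
```

arm_command([
  [[0, 0, 0.0005, 0, 0, 0], [0, 0, 0.0005, 0, 0, 0], [0, 0, 0, 0, 0, 0]],
])

```text
clock: 13.0
position: [0.58, 0.1548, 0.1123]
ee_rot: [-2.332, -2.105, -0.0]
force: [-7.3, -1.1, 11.7]
width: 0.111
gripper_force: 25.0
```

The cell is on the floor at about 12 N. I'll release it, back up and look.

arm_command([
  [[0, 0, -0.0005, 0, 0, 0], [0, 0, 0, 0, 0, 0], [0, 0, 0, 0, 0, 0], [0, 0, 0, 0, 0, 0], [0, 0, 0, 0, 0, 0]],
], jaw=0.05)

```text
clock: 13.62
position: [0.5799, 0.1546, 0.1115]
ee_rot: [-2.331, -2.105, 0.001]
force: [0.0, -0.4, -0.3]
width: 0.539
gripper_force: 0.0
```

arm_command([
  [[0, 0, -0.015, 0, 0, 0], [0, 0, -0.03, 0, 0, 0], [-0.02, 0, -0.045, 0, 0, 0], [-0.03, 0, -0.05, 0, 0, 0], [-0.03, 0, 0, 0, 0, 0], [0, 0, 0, 0, 0, 0], [0, 0, 0, 0, 0, 0]],
], jaw=0.0)

```text
clock: 14.5
position: [0.5717, 0.0757, 0.2521]
ee_rot: [-2.331, -2.105, 0.0]
force: [-0.6, 0.4, -0.4]
width: 0.005
gripper_force: 0.0
```

Run:
```python
from h import *
im,P,T=grab('wrist');z=P[...,2];save('w6.png',im['pixels'])
px=im['pixels'].astype(int);r,g,b=[px[...,i] for i in range(3)]
near=(np.hypot(P[...,0]-.581,P[...,1]-.154)<.03)
for lo,hi in((.115,.14),(.08,.1)):
    k=near&(b>1.4*r)&(b>1.2*g)&(z>lo)&(z<hi);Q=P[k];print(len(Q),[np.round(q,4) for q in cv2.minAreaRect(Q[:,:2].astype(np.float32))],np.median(Q[:,2]))
k=(g>1.4*r)&(g>1.3*b)&(P[...,0]>.49)&(P[...,0]<.55)&(P[...,1]>.08)&(P[...,1]<.15);Q=P[k];v,u=np.nonzero(k)
print('btn',len(Q),u.mean(),v.mean(),[np.round(q,4) for q in cv2.minAreaRect(Q[:,:2].astype(np.float32))],np.median(Q,0).round(4),np.percentile(Q[:,2],[5,95]).round(4))
m=np.median(Q,0);plan([m[0],m[1],.15])
```

```text
289 [array([0.5804, 0.1532]), array([0.023 , 0.0093]), np.float64(84.2084)] 0.12594434699443818
278 [array([0.5804, 0.1535]), array([0.0231, 0.0232]), np.float64(84.1679)] 0.09008104632751296
btn 282 201.84751773049646 159.82978723404256 [array([0.5196, 0.1172]), array([0.02  , 0.0222]), np.float64(85.4729)] [0.5212 0.1168 0.0819] [0.0802 0.0833]
pos [0.5716 0.0762 0.2519] yaw 1.47 z [-1.e-03  8.e-04 -1.e+00] F [-0.38  0.06  0.35] w 0.0004 t 14.55
shift [ 0.0353 -0.0541  0.1019]
```

View pics/w6.png

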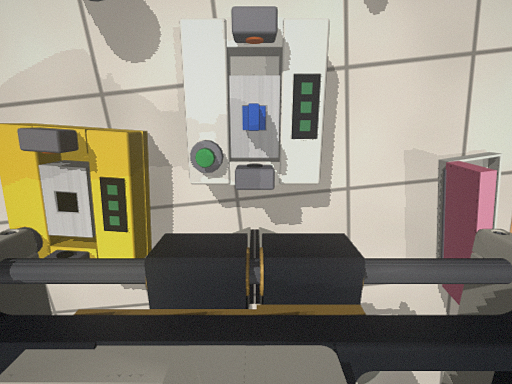

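The cell is home (fin top at z = 0.126 m, axis at 84.2°), seen at (254,117). The read button is at (203,157). I'll press it with closed fingers.

arm_command([
  [[0.0177, -0.0278, 0.0, 0, 0, 0], [0.0177, -0.0278, 0.02, 0, 0, 0], [0, 0, 0.05, 0, 0, 0], [0, 0, 0.05, 0, 0, 0], [0, 0, 0.017, 0, 0, 0], [0, 0, 0, 0, 0, 0], [0, 0, 0, 0, 0, 0]],
])

```text
clock: 15.42
position: [0.5211, 0.1167, 0.1163]
ee_rot: [2.331, 2.105, 0.003]
force: [-0.7, -0.0, 0.6]
width: 0.003
gripper_force: 0.0
```

```bash
python3 -c "
from h import *
plan([.5198,.1170,.101])"
```

```text
pos [0.5211 0.1167 0.1163] yaw 1.469 z [ 1.4e-03  9.0e-04 -1.0e+00] F [-0.72 -0.03  0.57] w 0.0003 t 15.425
shift [ 0.0001 -0.0013  0.0153]
```

arm_command([
  [[0, -0.001, 0.006, 0, 0, 0], [0, 0, 0.006, 0, 0, 0], [0, 0, 0.003, 0, 0, 0], [0, 0, 0.002, 0, 0, 0], [0, 0, 0.0015, 0, 0, 0], [0, 0, 0.001, 0, 0, 0]],
])

```text
clock: 16.18
position: [0.519, 0.1159, 0.0953]
ee_rot: [-2.332, -2.105, 0.001]
force: [-2.4, -1.0, 8.9]
width: 0.004
gripper_force: 4.4
```

arm_command([
  [[0, 0, 0.0007, 0, 0, 0], [0, 0, 0, 0, 0, 0], [0, 0, 0, 0, 0, 0]],
])

```text
clock: 16.55
position: [0.519, 0.116, 0.0952]
ee_rot: [-2.332, -2.105, 0.001]
force: [-3.2, -2.0, 13.1]
width: 0.003
gripper_force: 6.2
```

arm_command([
  [[0, 0, -0.0015, 0, 0, 0], [0, 0, -0.002, 0, 0, 0], [0, 0, 0, 0, 0, 0]],
])

```text
clock: 16.92
position: [0.519, 0.1159, 0.0981]
ee_rot: [-2.332, -2.105, 0.001]
force: [-0.2, -1.9, 3.0]
width: 0.003
gripper_force: 1.6
```

arm_command([
  [[0, 0, -0.005, 0, 0, 0], [0, 0, -0.04, 0, 0, 0], [0, 0, -0.05, 0, 0, 0], [0, 0, -0.04, 0, 0, 0], [-0.04, 0.03, 0, 0, 0, 0], [0, 0.03, 0, 0, 0, 0], [0, 0, 0, 0, 0, 0], [0, 0, 0, 0, 0, 0]],
])

```text
clock: 17.92
position: [0.5738, 0.0709, 0.2326]
ee_rot: [-2.329, -2.105, 0.002]
force: [0.0, 1.2, -0.3]
width: 0.007
gripper_force: 0.0
```

Run:
```python
from h import *
im,P,T=grab('wrist');z=P[...,2]
px=im['pixels'].astype(int);r,g,b=[px[...,i] for i in range(3)]
near=(np.hypot(P[...,0]-.581,P[...,1]-.154)<.03)
k=near&(b>1.4*r)&(b>1.2*g)&(z>.115)&(z<.14);Q=P[k];print([np.round(q,4) for q in cv2.minAreaRect(Q[:,:2].astype(np.float32))],np.median(Q[:,2]))
k=(g>1.4*r)&(g>1.3*b)&(P[...,0]>.49)&(P[...,0]<.55)&(P[...,1]>.08)&(P[...,1]<.15);Q=P[k]
print('btn',len(Q),np.median(Q,0).round(4))
plan([0,0,0])
```

```text
[array([0.5798, 0.1536]), array([0.0235, 0.0095]), np.float64(84.2797)] 0.12599294092353364
btn 324 [0.5211 0.1167 0.0818]
pos [0.5737 0.071  0.2327] yaw 1.4702 z [-2.e-03  4.e-04 -1.e+00] F [-0.08 -0.06  0.4 ] w 0.0003 t 17.975
shift [-0.1283 -0.5632  0.2338]
```

Halfway up, the button still pushed back with 3 N on its spring. It has now returned to z = 0.082 m, and the cell is still home.

```bash
python3 -c "
from cell import arm
print(arm.sign_off())"
```

```text
the job is handed in; nothing more can be done
None
```

The check cell is fully home in the white tester's seat with its clear faces towards the pods and let go; the read button was pressed to its stop and came back up, and the job is handed in (no verdict was returned).

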